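# Seat the autosampler's vial turret on its drive pin and cap the spindle

## Task

The vial turret was put on the autosampler's spindle carelessly: it sits cocked, because the drive pin under its red-capped vial is riding on top of the drive plate. Without taking the turret off, gently push it round by one of its black posts, bringing the red-capped vial towards the sampler's front, until the pin drops into its hidden hole and the turret lies flat on the plate. Then fit the black retaining cap over the spindle, fully down on the turret, let go of it, and leave the bottles, jars, beaker and vial rack where they stand.

Things in the scene. Friction and masses are not known exactly. Their poses are not given: they have to be found in the camera images.
- sampler: Autosampler tray base, fixed: light grey box 240 x 240 x 58 mm high. Origin at the centre of its underside on the bench, z up; its front is the -x face (black panel with a small display; a blue marker on the top edge above it). A steel spindle, 17 mm in diameter, stands at its centre.
- drive_face (a point): On the spindle axis, at the top face of the round aluminium drive plate, 166 mm wide, that the motor holds still under the turret, 72 mm above the bench; axes as the sampler's. The plate has one blind hole, 12 mm wide, 11 mm deep, 44 mm from the axis, hidden by the turret. It is parked towards the front: within 30 degrees either side of the sampler's -x direction, not known closer.
- spindle_top (a point): Tip of the spindle, 134 mm above the bench (62 mm above the drive plate). Its upper 10 mm taper from 17 to 6 mm in diameter.
- turret: Round grey vial turret, 170 mm in diameter, about 0.5 kg, loose on the spindle (bore 19.6 mm). Origin at the centre of its hub's underside, z up; deck 24 mm above the origin. Nine fixed vials on a 75 mm radius stand 10.5 mm above the deck, blue-capped but for a red one at +x. Pin down in the hole: it lies flat, origin level with the plate, and turns no further (about 3 degrees of play).
- drive_pin (a point): Tip of the turret's steel drive pin, 8 mm in diameter, 8 mm below the hub's underside, at the turret's +x, 44 mm from its axis (same direction as the red-capped vial). While it rides on the plate, the turret is cocked about 0.08 rad, pin side high, origin some 4 mm above the plate. At the start it is 60 to 180 degrees away from the sampler's front, either way.
- post_left (a point): Top of the turret's post at its +y: one of two upright black posts, 14 mm in diameter, 44 mm from the turret's axis, tops 24 mm above the deck. Pushing sideways on a post with some 1 to 5 N turns the turret; it turns freely either way. Push square from behind: a finger that slips in between post and spindle wedges.
- post_right (a point): Top of the other post, at the turret's -y.
- cap: Retaining cap: black knurled knob, 60 mm tall, 40 mm in diameter, with a 48 mm flange over its lowest 8 mm, about 0.12 kg, standing on the bench mouth down. Origin at the centre of the mouth (underside), z up. Bore 20 mm wide, 46 mm deep. Fully fitted, its flange rests on the turret's deck, origin 24 mm above the drive plate.
- solvent: Bystander: amber jar with blue lid, 62 mm in diameter, 105 mm tall; origin at the centre of its underside.
- septa_jar: Bystander: white plastic jar, 58 mm in diameter, 64 mm tall; origin at the centre of its underside.
- vial_rack: Bystander: blue vial rack 60 x 120 x 40 mm; origin at the centre of its underside.
- beaker: Bystander: glass beaker, 70 mm in diameter, 85 mm tall; origin at the centre of its underside.
- rinse: Bystander: small glass bottle with white cap, 27 mm in diameter, 55 mm tall, standing on the sampler's rear left corner (+x, +y of it), clear of the turret.
- waste: Bystander: small glass bottle with yellow cap, 27 mm in diameter, 55 mm tall, standing on the sampler's rear right corner (+x, -y of it).

How it is judged:
On the way, in this order (a step that is already met when the one before it is completed fails the run):
1. the turret lies flat on the drive plate, its pin down in the hole (z of turret in the frame of drive_face between -0.003 and 0.0018 m and angle between turret's own z axis and vertical below 0.025 rad and horizontal distance between turret and drive_face below 0.004 m), for 0.2 s.
2. the cap is over the spindle, down on the turret's deck (all of step 1 and z of cap in the frame of drive_face between 0.021 and 0.0275 m and horizontal distance between cap and drive_face below 0.004 m and angle between cap's own z axis and vertical below 0.06 rad), for 0.2 s.
At the end, for the whole second after the job is handed in: Turret flat on the drive plate, pin in its hole (origin within 1.8 mm of the plate's face, 4 mm of the spindle axis, tilt under 0.025 rad); cap over the spindle on the turret's deck (origin 21 to 27.5 mm above the plate, within 4 mm of the axis, tilt under 0.06 rad); both at rest (all of step 2 and linear speed of each of cap, turret below 0.02 m/s); the robot touches nothing.
It fails at once if the turret is lifted off (its hub more than 25 mm above the drive plate) (z of turret in the frame of drive_face above 0.025 m).
It fails at once if the turret is forced (more than 40 N on it from the arm or gripper) (contact force between any of the fingers, the arm and turret above 40 N).
It fails at once if a bystander is pushed more than 20 mm from its place (distance of any of solvent, septa_jar, vial_rack, beaker, rinse, waste from where it was at the start of the episode above 0.02 m).
It also fails if it takes over 72 s, if anything falls off the work surface, if the arm or the gripper's body presses on something with over 40 N, if the wrist force passes 120 N, or if a joint passes its speed limit or range.

## Robot

A 7-joint arm with a two-finger parallel gripper is mounted at the origin on the work surface. World frame = base frame: x ahead of the robot, y to its left, z up, the work surface at z = 0. Lengths are in m, angles in rad, forces in N, time in s.
With the tool pointing down it reaches from about 0.4 to 0.85 m from the base axis. Payload 6.9 kg.
Tool frame: the origin (TCP) lies midway between the tips of the shut fingers; the grasp point (between the pads) lies behind it (ctrl.pinch_z is the z of the grasp point in the tool frame, in m); z points along the fingers, y is the line along which they close (so a half turn about z gives the same grasp; the last joint's range is limited). The gripper opens to 85 mm and grips with 20 to 120 N. Pads are 22 mm wide; open, the fingers measure 114 mm over their backs; the gripper's body (76 mm by 85 mm) begins 54 mm behind the grasp point. The pads swing forward as they close: fully open they stand 13 mm farther back than shut.
Start: joints at [1.264, 0.507, -0.238, 1.5, 0.126, 1.149, -0.155], TCP at [0.251, -0.573, 0.231] pointing down, gripper open.
Joint ranges: [-3.08, 3.08], [-0.24, 2.05], [-1.43, 1.35], [0, 2.5], [-1.52, 4.66], [0.17, 1.96], [-2.89, 2.89]. Speed limits (rad/s): [2.39, 2.39, 3.14, 3.14, 3.14, 3.14, 3.14].

## Interface

Orientations are given as a unit quaternion [w, x, y, z].
In Python, from station import ctrl, get_state, vision, ticket, models gives the robot as it stands. Calls block until the motion is done:
- ctrl.movep(position, orientation): joint-space move of the TCP to a pose.
- ctrl.movel(position, frame=None, max_speed=0.15): straight line of the TCP; frame=None keeps the orientation; max_speed is the mean speed in m/s.
- ctrl.set_joints(angles): joint-space move.
- ctrl.ungrasp() and ctrl.close_gripper(force=None): open the fingers fully, or close them until they stop; force is the grip in N (None keeps the last).
- ctrl.pause(seconds).
- ctrl.ik(position, orientation): joint angles nearest the present ones, or None.
- get_state(): the state.
- vision.grab_frame(name): name is "scene" or "side" or "wrist"; returns (picture, depth): 384x512x3 uint8, blue, green, red; 384x512 float32, m along the optical axis (not along the pixel's ray), 0 where there is no reading.
- vision.camera_info(name): a dict with "mtx" (3x3 intrinsics, pixels), "R" (3x3) and "t" (3): a world point X has camera coordinates R X + t; the wrist camera has in their place "hand_eye" (4x4, takes a point from camera to tool coordinates, whose origin is the TCP and whose axes are the flange's). Camera axes: x right, y down, z forward; pixel columns grow to the right and rows downward; lengths in m; the calibration is good to about 2 mm. A picture is of the moment at which its call begins: read the wrist's pose just before it. camera_info takes no time and is no camera call.
A pose or a line that the arm cannot do raises ctrl.Unreachable and nothing moves.
- ticket.close_job(): hands the job in; it is judged then, once.
Trained networks look in the newest picture that a camera, given by its name, has taken for a name from the list of things; names that differ only in an ending like _2 or _b are one class to them, and where a whole thing is asked for, a point or a joint stands for the part that bears it (a point fixed in the world has none). Each returns a list of dicts, best first, with "p" (0 to 1); they miss things now and then, are a little off and sometimes report something else, mostly with a low value. They report only what shows in the picture. A call takes as long as a camera call.
- models.recognise(camera, target): "point" ([column, row] in pixels, amid what is visible of it).
- models.masks_of(camera, target): "mask" (384x512 bool, what is visible of it) and "point" ([column, row] in pixels, amid what is visible of it).
The state is a dict: "time": time; "qpos": joint angles; "qd": joint speeds; "tau": joint torques, N m; "tcp_pos": TCP position; "eef_rot": TCP orientation; "contact_force": force on the tool from outside, world axes, zero at the start; "wrist_torque": the same for the moment, N m; "width": finger opening in m; "gripper_force": force on a finger pad.
Only numpy, scipy, OpenCV 4.12 (cv2) and the standard library are available. Lean on these libraries where they do the work, as an engineer would, in place of code of your own. Each camera call takes 0.05 s, during which the arm holds its last target. There are 200 camera calls.

## Working session

There is one attempt and no reset: what is moved stays moved. The work goes in short steps, each a Python script; the robot and the scene stay as the last script left them, time stands still between calls to the robot, and variables do not carry over. Pictures are saved under pics/ and viewed, at most 10 in all, crops included, and the job is handed in when it is done.

```bash
mkdir -p pics; ls; cat > h.py <<'E'
import numpy as np, cv2
from station import ctrl, get_state, vision, ticket, models
from scipy.spatial.transform import Rotation as Rn
def cam(name):
    s=get_state(); im,d=vision.grab_frame(name); c=vision.camera_info(name); K=np.array(c["mtx"])
    if name=="wrist":
        q=s["eef_rot"]; Rt=Rn.from_quat([q[1],q[2],q[3],q[0]]).as_matrix(); H=np.array(c["hand_eye"])
        Rw=Rt@H[:3,:3]; tw=Rt@H[:3,3]+np.array(s["tcp_pos"])
    else:
        R=np.array(c["R"]); Rw=R.T; tw=-R.T@np.array(c["t"])
    return im,d,K,Rw,tw
def cloud(d,K,Rw,tw):
    v,u=np.mgrid[:d.shape[0],:d.shape[1]]
    P=np.stack([(u-K[0,2])/K[0,0]*d,(v-K[1,2])/K[1,1]*d,d],-1)
    return P@Rw.T+tw
def ray(px,z,K,Rw,tw):
    r=Rw@np.linalg.solve(K,[px[0],px[1],1.]); return tw+r*(z-tw[2])/r[2]
E
python3 - <<'E'
from h import *
print(get_state(), ctrl.pinch_z)
for n in ["scene","side"]:
    im,d,K,Rw,tw=cam(n); cv2.imwrite(f"pics/{n}0.png",im); C=cloud(d,K,Rw,tw); print(n,tw)
    for t in ["sampler","turret","cap","post_left","solvent","septa_jar","vial_rack","beaker","rinse","waste"]:
        for m in models.masks_of(n,t)[:2]:
            k=m["mask"]&(d>0); P=C[k]
            if len(P): print(t,round(m["p"],2),np.round(m["point"]),np.round(np.median(P,0),3),np.round(np.percentile(P,3,axis=0),3),np.round(np.percentile(P,97,axis=0),3))
E
```

```text
pics
{'time': 0.0, 'qpos': array([ 1.2635055 ,  0.50835793, -0.23751186,  1.5011095 ,  0.1257016 ,
        1.1488549 , -0.15483697]), 'qd': array([-0.00138843, -0.00119122, -0.00038083, -0.00088853, -0.00107544,
        0.00061605,  0.0007688 ]), 'tau': array([-1.16791518e-03, -6.20601940e+01, -2.18693018e+00, -2.49661875e+01,
        1.27903250e-02,  1.18038920e-02,  4.10764005e-05]), 'tcp_pos': array([ 0.25046284, -0.57210088,  0.23042477]), 'eef_rot': array([-8.48953058e-04,  9.78778980e-01,  2.04916936e-01, -1.93072979e-04]), 'contact_force': array([ 0.17338874,  0.0086272 , -0.78951197]), 'wrist_torque': array([-0.01181356,  0.01658052,  0.04176989]), 'gripper_force': 0.0, 'width': 0.08523957633756946} -0.0187
scene [1.0436768  0.29690951 0.98159383]
sampler 0.91 [284. 274.] [0.648 0.146 0.056] [ 0.473 -0.001  0.03 ] [0.711 0.235 0.066]
turret 0.7 [292. 239.] [0.593 0.119 0.1  ] [0.511 0.043 0.09 ] [0.664 0.189 0.114]
cap 0.68 [171. 179.] [ 0.577 -0.265  0.043] [ 0.555 -0.288  0.004] [ 0.59  -0.253  0.062]
post_left 0.83 [293. 240.] [0.593 0.118 0.1  ] [0.514 0.044 0.092] [0.664
[... 1276 characters left out ...]
0.57 [219. 213.] [0.57  0.125 0.098] [0.501 0.044 0.08 ] [0.651 0.193 0.113]
solvent 0.64 [346. 158.] [ 0.497 -0.371  0.069] [ 0.477 -0.409  0.009] [ 0.526 -0.361  0.105]
septa_jar 0.97 [344. 193.] [ 0.419 -0.224  0.05 ] [ 0.4   -0.266  0.001] [ 0.45  -0.212  0.064]
septa_jar 0.71 [226. 217.] [0.57  0.123 0.098] [0.501 0.041 0.078] [0.652 0.192 0.115]
vial_rack 0.73 [160. 334.] [0.44  0.42  0.025] [0.418 0.358 0.004] [0.476 0.47  0.041]
beaker 0.91 [139. 283.] [0.555 0.387 0.053] [0.528 0.356 0.002] [0.592 0.417 0.084]
beaker 0.43 [314. 176.] [ 0.558 -0.264  0.035] [ 0.544 -0.291 -0.001] [ 0.583 -0.255  0.061]
rinse 0.68 [170. 218.] [0.662 0.226 0.086] [0.655 0.215 0.063] [0.673 0.234 0.11 ]
```

```bash
python3 - <<'E'
from h import *
H=np.array(vision.camera_info("wrist")["hand_eye"]); print(np.round(H,3))
for z in (.40,.36,.32):
  try:
    ctrl.movep([0.56,0.118,z],[0,1,0,0]); break
  except ctrl.Unreachable as e: print(z,e)
s=get_state();print(s["time"],s["tcp_pos"],s["qpos"])
im,d,K,Rw,tw=cam("wrist"); np.savez("w1.npz",im=im,d=d,K=K,Rw=Rw,tw=tw)
a=cv2.imread("pics/scene0.png")
cv2.imwrite("pics/both.png",cv2.resize(np.hstack([a[100:350,120:470],im[:250]*0+255 if 0 else cv2.resize(im,(333,250))]),(800,293)))
cv2.imwrite("pics/w1.png",im)
E
```

```text
[[ 0.001 -0.965 -0.261  0.066]
 [ 1.     0.001 -0.001  0.001]
 [ 0.001 -0.261  0.965 -0.143]
 [ 0.     0.     0.     1.   ]]
3.8333 [0.56029903 0.1170347  0.39969693] [ 0.30357371  0.43717443 -0.93264817  1.30574549  0.34709312  1.5652742
 -2.15560656]
```

View pics/w1.png

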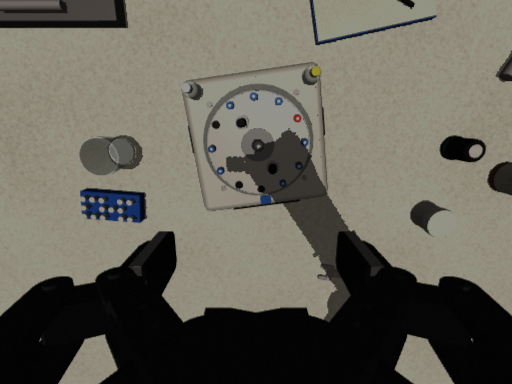

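View pics/scene0.png

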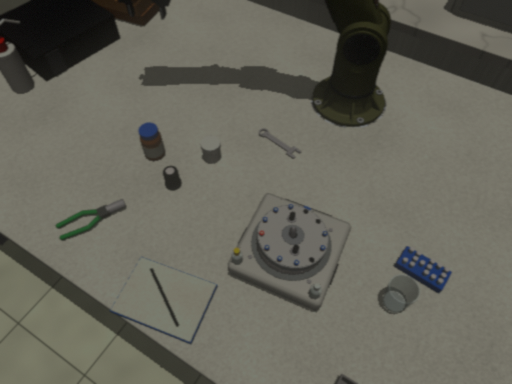

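The wrist picture shows the sampler with its spindle at about (259,145), the red cap at (298,118), the posts at (242,122) and (273,168), and the front marker at (266,200). So red has to turn clockwise, seen from above, by about 118±30°. I'll push post_left at (242,122) from behind.

```bash
python3 - <<'E'
from h import *
def look(name,im,d,K,Rw,tw):
    C=cloud(d,K,Rw,tw); c=np.array([.585,.118])
    rr=np.hypot(C[...,0]-c[0],C[...,1]-c[1])
    m=((C[...,2]>.1135)&(rr<.062)&(d>0)).astype(np.uint8)
    n,l,st,ce=cv2.connectedComponentsWithStats(m)
    for i in range(1,n):
        P=C[l==i]; zt=P[:,2].max(); T=P[P[:,2]>zt-.006]
        print(name,st[i,4],np.round(ce[i]),"top",np.round(T.mean(0),4),"zmax",round(zt,4),"all",np.round(P.mean(0),4))
    hsv=cv2.cvtColor(im,cv2.COLOR_BGR2HSV)
    red=((hsv[...,0]<8)|(hsv[...,0]>172))&(hsv[...,1]>110)&(hsv[...,2]>60)&(rr<.1)
    blu=(abs(hsv[...,0].astype(int)-112)<14)&(hsv[...,1]>120)&(rr<.14)
    print("red",np.round(C[red].mean(0),4),red.sum())
    n,l,st,ce=cv2.connectedComponentsWithStats(blu.astype(np.uint8))
    for i in range(1,n):
        if st[i,4]>5: print(" blue",st[i,4],np.round(np.median(C[l==i],0),4))
    # turret disc edge: deck points circle
    k=(C[...,2]>.085)&(C[...,2]<.128)&(rr<.1)&(d>0)
    p=C[k][:,:2].astype(np.float32); (cx,cy),r=cv2.minEnclosingCircle(p); print("disc",cx,cy,r)
    s=(C[...,2]>.052)&(C[...,2]<.064)&(rr<.2)&(d>0)
    print("box",cv2.minAreaRect(C[s][:,:2].astype(np.float32)))
w=np.load("w1.npz"); look("wrist",*[w[k] for k in("im","d","K","Rw","tw")])
for n in("scene","side"): look(n,*cam(n))
E
```

```text
wrist 70 [240. 122.] top [0.6207 0.1402 0.1239] zmax 0.1261 all [0.6207 0.1401 0.1238]
wrist 95 [258. 145.] top [0.586  0.1127 0.1326] zmax 0.136 all [0.5869 0.1132 0.129 ]
wrist 70 [272. 169.] top [0.5484 0.0905 0.124 ] zmax 0.1256 all [0.5489 0.0906 0.1233]
wrist 30579 [252. 324.] top [0.5793 0.1164 0.5004] zmax 0.5037 all [0.5728 0.1176 0.4786]
wrist 1 [ 69. 282.] top [0.5736 0.1788 0.4641] zmax 0.4641 all [0.5736 0.1788 0.4641]
wrist 1 [ 72. 282.] top [0.5728 0.1788 0.4629] zmax 0.4629 all [0.5728 0.1788 0.4629]
wrist 1 [ 70. 284.] top [0.5731 0.1783 0.4645] zmax 0.4645 all [0.5731 0.1783 0.4645]
wrist 2327 [ 26. 344.] top [0.5691 0.1752 0.4919] zmax 0.4957 all [0.5697 0.1762 0.4852]
wrist 3 [ 69. 287.] top [0.5723 0.1784 0.465 ] zmax 0.4651 all [0.5723 0.1784 0.465 ]
wrist 1 [ 71. 286.] top [0.572  0.1785 0.464 ] zmax 0.464 all [0.572  0.1785 0.464 ]
wrist 7 [ 70. 291.] top [0.571  0.1781 0.4654] zmax 0.466 all [0.571  0.1781 0.4654]
wrist 1 [421. 290.] top [0.5683 0.0584 0.4609] zmax 0.4609 all [0.5683 0.0584 0.4609]
wrist 3 [ 67. 295.] top [0.5707 0.178  0.467 ] zmax 0.4672 al
[... 11155 characters left out ...]
.1308] zmax 0.1342 all [0.5794 0.1147 0.1237]
side 25 [205. 202.] top [0.6157 0.1404 0.1219] zmax 0.124 all [0.615  0.1409 0.1206]
side 26 [237. 206.] top [0.5436 0.0912 0.1217] zmax 0.1241 all [0.5427 0.0918 0.1199]
red [0.6226 0.0531 0.1136] 9
 blue 6 [0.6463 0.0858 0.1117]
 blue 7 [0.6529 0.1227 0.1099]
 blue 8 [0.5478 0.0503 0.1106]
 blue 8 [0.6403 0.1593 0.1075]
 blue 7 [0.5186 0.076  0.1077]
 blue 7 [0.573  0.1913 0.102 ]
 blue 9 [0.5366 0.1784 0.1017]
 blue 29 [0.4765 0.0988 0.0588]
 blue 62 [0.4564 0.128  0.0387]
disc 0.5819247961044312 0.1146639734506607 0.08630681782960892
box ((0.5809651613235474, 0.11316658556461334), (0.23551815748214722, 0.23546557128429413), 7.843148708343506)
```

```bash
python3 - <<'E'
from h import *
T=lambda:round(get_state()["time"],2)
ctrl.close_gripper(); print("closed",T())
p,q=pose(34.6,.031,1,z=.19); ctrl.movep(p,q); print("above",T())
p,q=pose(34.6,.031,1); ctrl.movel(p,max_speed=.1); s=get_state(); print("down",T(),s["tcp_pos"],np.round(s["contact_force"],2),np.round(p,4))
try:
    p,q=pose(30,.028,1); ctrl.movel(p,q,max_speed=.04); 
except Exception as e: print("frame?",repr(e))
s=get_state(); print(T(),np.round(s["tcp_pos"],4),np.round(p,4),np.round(s["contact_force"],2),s["width"])
im,d,K,Rw,tw=cam("wrist"); a,_,_,_,_=cam("scene")
cv2.imwrite("pics/p1.png",np.hstack([cv2.resize(im[:,:],(400,300)),cv2.resize(a[160:310,200:400],(400,300))]))
E
```

```text
closed 4.75
above 7.56
down 8.47 [0.60078604 0.16233263 0.1145448 ] [-0.53 -0.1  -0.17] [0.6005 0.1619 0.114 ]
8.78 [0.6061 0.158  0.1146] [0.6058 0.1579 0.114 ] [ 0.01 -0.41 -0.92] 0.00035581379905965993
```

View pics/p1.png

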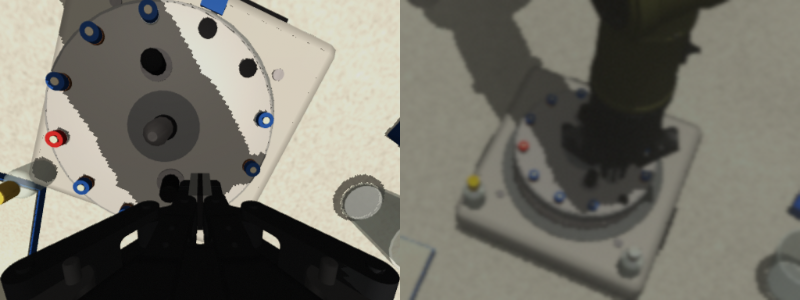

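The finger stands just behind post_left, at about (170,187) in the left half. Nothing else is near it, so I'll start the arc push.

```bash
cat > push.py <<'E'
from h import *
import sys
a,end,fine=map(float,sys.argv[1:4]); n=0
while a>end:
    a-= 5 if a>fine else 1.5
    p,q=pose(a,.0215,1); ctrl.movel(p,q,max_speed=.035)
    s=get_state(); f=np.array(s["contact_force"]); r=np.radians(a); ft=f@[-np.sin(r),np.cos(r),0]; fr=f@[np.cos(r),np.sin(r),0]
    n+=1
    if n%4==0 or ft>4 or abs(fr)>5: print(round(a,1),round(s["time"],2),"ft %.1f fr %.1f fz %.1f"%(ft,fr,f[2]), np.round(np.array(s["tcp_pos"])-p,4))
    if ft>8 or abs(fr)>9: print("stop"); break
E
python3 push.py 30 -40 -38
```

```text
10.0 10.12 ft 0.3 fr -0.0 fz 0.3 [-0.0001 -0.0001 -0.    ]
-10.0 11.19 ft 0.6 fr 0.3 fz 1.3 [-0.0001 -0.0002 -0.    ]
-30.0 12.26 ft 1.0 fr -0.6 fz 0.0 [-0.0002 -0.0002 -0.0001]
```

```bash
cat >> h.py <<'E'
def turret_state(n="wrist"):
    im,d,K,Rw,tw=cam(n); C=cloud(d,K,Rw,tw); rr=np.hypot(C[...,0]-C0[0],C[...,1]-C0[1])
    hsv=cv2.cvtColor(im,cv2.COLOR_BGR2HSV); h=hsv[...,0].astype(int); sat=hsv[...,1]
    red=((h<8)|(h>172))&(sat>110)&(hsv[...,2]>40)&(rr<.09)&(d>0)
    out=None
    if red.sum()>3: m=np.median(C[red],0); out=(round(np.degrees(np.arctan2(m[1]-C0[1],m[0]-C0[0])),1),np.round(m,4))
    k=(d>0)&(rr<.083)&(rr>.025)&(C[...,2]>.085)&(C[...,2]<.109)
    P=C[k]; 
    for _ in range(4):
        c,*_r=np.linalg.lstsq(np.c_[P[:,:2]-C0,np.ones(len(P))],P[:,2],rcond=None); e=P[:,2]-np.c_[P[:,:2]-C0,np.ones(len(P))]@c; P=P[abs(e)<max(.0015,1.2*abs(e).mean())]
    print(n,"red",out,"deck z %.4f tilt %.3f dir %.0f"%(c[2],np.hypot(*c[:2]),np.degrees(np.arctan2(c[1],c[0]))),len(P)); return im
E
python3 -c "
from h import *
turret_state(); turret_state('scene'); turret_state('side')"
```

```text
wrist red (np.float64(-129.8), array([0.5382, 0.0573, 0.1161])) deck z 0.1010 tilt 0.080 dir -131 46724
scene red None deck z 0.0997 tilt 0.084 dir -129 1267
side red (np.float64(-133.5), array([0.5332, 0.059 , 0.114 ])) deck z 0.0992 tilt 0.081 dir -130 1149
```

```bash
python3 push.py -40 -118 100; python3 push.py -999 0 0; python3 -c "
from h import *
turret_state(); turret_state('side'); print(get_state()['time'])"
```

```text
-46.0 13.94 ft 0.7 fr 0.0 fz -0.0 [-0.     -0.0001 -0.    ]
-52.0 14.94 ft 1.6 fr 0.5 fz 0.1 [-0.     -0.0001 -0.    ]
-58.0 15.94 ft 0.7 fr 0.6 fz 0.1 [-0.0001 -0.0001 -0.    ]
-64.0 16.94 ft 0.7 fr -0.5 fz 0.1 [-0.0001 -0.0001 -0.    ]
-70.0 17.94 ft 0.9 fr -0.5 fz 0.6 [-0.0001 -0.      0.    ]
-76.0 18.94 ft 0.3 fr -0.1 fz 0.4 [-0.0001 -0.0001 -0.    ]
-82.0 19.94 ft 1.2 fr 0.6 fz -0.2 [-0.0001 -0.     -0.    ]
-88.0 20.94 ft 1.1 fr -0.2 fz 0.5 [-0.0001 -0.     -0.    ]
-94.0 21.94 ft 0.3 fr -0.1 fz 0.6 [-0.0001 -0.     -0.    ]
-100.0 22.94 ft 0.3 fr 0.0 fz 0.4 [-0.0002  0.     -0.    ]
-106.0 23.94 ft 0.3 fr 0.1 fz -0.6 [-0. -0.  0.]
-112.0 24.94 ft -0.1 fr 0.0 fz -0.1 [ 0. -0.  0.]
-118.0 25.94 ft 0.5 fr 0.8 fz -0.1 [-0.     -0.0001  0.    ]
wrist red (np.float64(162.6), array([0.5147, 0.1358, 0.1062])) deck z 0.0972 tilt 0.002 dir 113 41496
side red (np.float64(162.9), array([0.5082, 0.1374, 0.1034])) deck z 0.0955 tilt 0.005 dir -178 1086
26.0417
```

```bash
python3 - <<'E'
from h import *
im,d,K,Rw,tw=cam("wrist"); a,_,_,_,_=cam("side")
cv2.imwrite("pics/p2.png",np.hstack([cv2.resize(im,(400,300)),cv2.resize(a[140:290,120:320],(400,300))]))
print(np.round(get_state()["contact_force"],2))
E
```

```text
[ 0.21 -0.24  0.49]
```

View pics/p2.png

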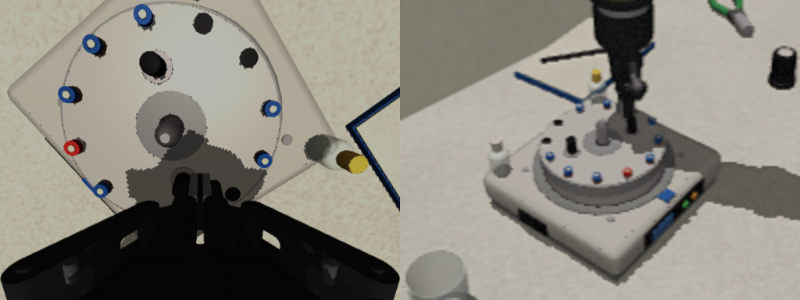

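The turret is flat: tilt about 0.002, deck at 0.097 m, red at 162.6° (25.2° from the front axis, inside the ±30° window). The picture agrees, with the far post at (155,65) and the red cap at (72,148). Next I'll retract and look at the cap from close by.

```bash
python3 - <<'E'
from h import *
T=lambda:round(get_state()["time"],2)
p=np.array(get_state()["tcp_pos"]); ctrl.movel([*p[:2],.2],max_speed=.2); print(T())
q0=np.array(get_state()["qpos"])
best=None
for sg in(-17.4,162.6):
    y=np.array([np.cos(np.radians(sg)),np.sin(np.radians(sg)),0]); zz=np.array([0,0,-1.]); q=Rn.from_matrix(np.c_[np.cross(y,zz),y,zz]).as_quat(); q=[q[3],*q[:3]]
    for P in([.571,-.272,.25],[.571,-.272,.03],[*C0,.25],[*C0,.12]):
        k=ctrl.ik(P,q); print(sg,P,np.round(q,3),None if k is None else np.round(k,2))
turret_state(); turret_state("side")
for n in("scene","side"):
    im,d,K,Rw,tw=cam(n); C=cloud(d,K,Rw,tw)
    m=(np.hypot(C[...,0]-.57,C[...,1]+.27)<.05)&(C[...,2]>.052)&(C[...,2]<.07); print(n,m.sum(),np.round(C[m].mean(0),4))
E
```

```text
26.73
-17.4 [0.571, -0.272, 0.25] [0.    0.806 0.592 0.   ] [ 0.75  0.55 -0.59  1.45  0.31  1.24 -0.18]
-17.4 [0.571, -0.272, 0.03] [0.    0.806 0.592 0.   ] [ 0.68  0.76 -0.47  1.7   0.46  0.79 -0.31]
-17.4 [np.float64(0.5852), np.float64(0.1137), 0.25] [0.    0.806 0.592 0.   ] [ 0.15  0.49 -0.61  1.55  0.3   1.2  -0.82]
-17.4 [np.float64(0.5852), np.float64(0.1137), 0.12] [0.    0.806 0.592 0.   ] [ 0.11  0.61 -0.56  1.72  0.39  0.92 -0.91]
162.6 [0.571, -0.272, 0.25] [ 0.    -0.592  0.806  0.   ] [-0.1   0.66  0.95  1.46 -0.54  1.3  -2.55]
162.6 [0.571, -0.272, 0.03] [ 0.    -0.592  0.806  0.   ] [ 0.27  0.74  0.24  1.71 -0.24  0.73 -2.82]
162.6 [np.float64(0.5852), np.float64(0.1137), 0.25] [ 0.    -0.592  0.806  0.   ] [ 0.43  0.68 -1.23  1.54  0.65  1.38  1.99]
162.6 [np.float64(0.5852), np.float64(0.1137), 0.12] [ 0.    -0.592  0.806  0.   ] [-0.83  0.85  1.15  1.74 -0.86  1.15 -2.86]
wrist red (np.float64(162.2), array([0.5148, 0.1363, 0.106 ])) deck z 0.0972 tilt 0.002 dir 128 19325
side red (np.float64(161.2), array([0.5092, 0.1396, 0.1041])) deck z 0.0955 tilt 0.005 dir 175 1136
scene 146 [ 0.5711 -0.273   0.0587]
side 80 [ 0.5641 -0.2732  0.0575]
```

Orientation −17.4° works everywhere. I'll go above the cap, refine once and grasp.

```bash
cat >> h.py <<'E'
QC=[0,.8063,.5915,0]
def top_centre(c,zlo,zhi,r,n="wrist"):
    im,d,K,Rw,tw=cam(n); C=cloud(d,K,Rw,tw)
    m=(np.hypot(C[...,0]-c[0],C[...,1]-c[1])<r)&(C[...,2]>zlo)&(C[...,2]<zhi)&(d>0)
    (x,y),rad=cv2.minEnclosingCircle(C[m][:,:2].astype(np.float32)); return im,np.array([x,y]),rad,C[m].mean(0),m.sum()
E
python3 - <<'E'
from h import *
T=lambda:round(get_state()["time"],2)
ctrl.ungrasp()
ctrl.movep([.571,-.272,.22],QC); print(T())
im,c,r,m,n=top_centre([.571,-.272],.055,.068,.04); print(c,r,m,n)
cv2.imwrite("pics/c1.png",im)
E
```

```text
28.99
[ 0.56991708 -0.27608931] 0.02137753926217556 [ 0.56996364 -0.27506724  0.06011048] 921
```

View pics/c1.png

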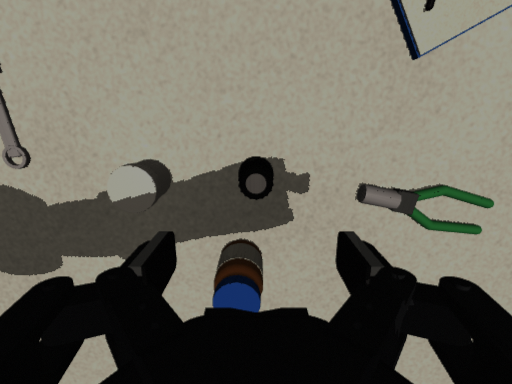

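The cap top is at (256,183), standing free, at (0.570, −0.275). Grasping it now.

```bash
python3 - <<'E'
from h import *
T=lambda:round(get_state()["time"],2)
ctrl.movel([.5700,-.2752,.022],max_speed=.18)
ctrl.close_gripper(40); s=get_state(); print(T(),s["width"],s["gripper_force"],np.round(s["contact_force"],1),s["tcp_pos"])
ctrl.movel([.5700,-.2752,.25],max_speed=.25)
s=get_state(); print(T(),s["width"],np.round(s["contact_force"],1))
ctrl.movep([C0[0],C0[1],.25],QC); print(T())
im,d,K,Rw,tw=cam("wrist"); np.savez("w3.npz",im=im,d=d,K=K,Rw=Rw,tw=tw)
C=cloud(d,K,Rw,tw); m=(np.hypot(C[...,0]-C0[0],C[...,1]-C0[1])<.022)&(C[...,2]>.112)&(C[...,2]<.14); print(m.sum(),C[m].mean(0) if m.any() else 0)
cv2.imwrite("pics/c2.png",im); turret_state()
E
```

```text
30.79 0.038854128811813715 39.765170216560364 [-1.3  0.2  6.2] [ 0.57023217 -0.27533572  0.02258771]
31.85 0.03850841639152864 [ 0.2  0.4 -2.1]
33.3
218 [0.5863395  0.11552556 0.12744052]
wrist red (np.float64(161.9), array([0.5146, 0.1368, 0.106 ])) deck z 0.0971 tilt 0.002 dir 117 9696
```

View pics/c2.png

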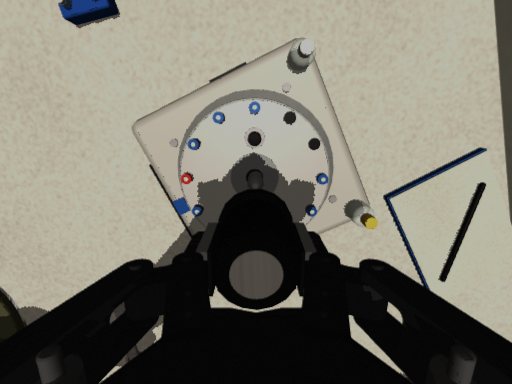

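```bash
python3 - <<'E'
from h import *
w=np.load("w3.npz"); im,d,K,Rw,tw=[w[k] for k in("im","d","K","Rw","tw")]
C=cloud(d,K,Rw,tw); g=C-np.r_[C0,0]
ax=Rw[:,0]; X=np.array([.3,.954]); Y=np.array([.954,-.3])
rr=np.hypot(g[...,0],g[...,1])
capz=.25+.038
m=(rr<.03)&(C[...,2]>.2)&(C[...,2]<.31); print("cap zmax",np.percentile(C[m][:,2],[50,99]))
zt=np.percentile(C[m][:,2],90); t=m&(abs(C[...,2]-zt)<.003); P=g[t][:,:2]; (a,b),r=cv2.minEnclosingCircle(P.astype(np.float32)); print("cap top dX,dY",np.dot([a,b],X),np.dot([a,b],Y),r,P.mean(0)@X,P.mean(0)@Y,t.sum())
for lo,hi in((.1325,.137),(.130,.137),(.126,.130),(.116,.124)):
    t=(rr<.018)&(C[...,2]>lo)&(C[...,2]<hi); P=g[t][:,:2]; print(lo,t.sum(),(P@X).mean(),(P@X).min(),(P@X).max(),(P@Y).min(),(P@Y).max())
E
```

```text
cap zmax [0.28704617 0.30713678]
cap top dX,dY 0.00512899656035006 0.000501680038869381 0.028120240196585655 -0.001388027432472488 0.0011731190886238219 4955
0.1325 42 -0.0003447304952747184 -0.003636511503376659 0.0035962173521521174 -0.002226143002904348 0.004742450315155525
0.13 83 0.0002687207360444996 -0.004277612844640003 0.004971097798383074 -0.004312678533682009 0.005779658201722786
0.126 60 0.001969743531882901 -0.005065445302415671 0.006308639218080598 -0.006421149645517715 0.007880709002553967
0.116 29 0.004625788556472359 -0.0039653310442605985 0.007783453078082725 -0.007603132202180605 0.009009984908830128
```

```bash
python3 - <<'E'
from h import *
w=np.load("w3.npz"); C=cloud(w["d"],w["K"],w["Rw"],w["tw"]); g=C-np.r_[C0,0]; X=np.array([.3,.954]); Y=np.array([.954,-.3])
t=(np.hypot(g[...,0],g[...,1])<.03)&(abs(C[...,2]-.287)<.002)
n,l,st,ce=cv2.connectedComponentsWithStats(t.astype(np.uint8)); i=1+st[1:,4].argmax(); P=g[l==i][:,:2]
print("cap",st[i],np.percentile(P@X,[1,50,99]),np.percentile(P@Y,[1,50,99]))
c=C0+.0008*Y; f0=np.array(get_state()["contact_force"])
ctrl.movel([*c,.162],QC,max_speed=.15)
z=.162
while z>.1182:
    z=max(z-.003,.118)
    ctrl.movel([*c,z],max_speed=.04); s=get_state(); f=np.array(s["contact_force"])-f0
    print(round(z,3),round(s["time"],2),np.round(f,1),np.round(s["tcp_pos"],4))
    if np.hypot(*f[:2])>2: c=c+np.clip(.0001*f[:2],-.0008,.0008)
    if f[2]>12: print("stop"); break
E
```

```text
cap [ 195  230  122   80 5712] [-1.98305654e-02 -5.51344756e-05  1.60872306e-02] [-0.02016497  0.00162788  0.02312791]
0.159 34.38 [-0.4  0.5 -0.3] [0.5862 0.1135 0.1596]
0.156 34.63 [-0.4  0.9 -0.4] [0.5859 0.1134 0.1559]
0.153 34.88 [-0.8  1.  -1.2] [0.5858 0.1134 0.1527]
0.15 35.13 [-0.3  0.1 -0.9] [0.5858 0.1134 0.1497]
0.147 35.38 [ 0.1  0.4 -1.1] [0.5858 0.1134 0.1467]
0.144 35.63 [-1.   0.9 -0.7] [0.5858 0.1134 0.1438]
0.141 35.88 [-0.8  1.7 -1.1] [0.5858 0.1134 0.1408]
0.138 36.13 [-0.5 -0.1 -0.8] [0.5858 0.1134 0.1378]
0.135 36.38 [-1.1  0.6 -0.5] [0.5858 0.1133 0.1347]
0.132 36.63 [-0.5  1.5 -0.8] [0.5858 0.1134 0.1318]
0.129 36.88 [-0.1 -0.  -0.2] [0.5858 0.1134 0.1288]
0.126 37.13 [ 0.3  0.3 -0.9] [0.5858 0.1134 0.1258]
0.123 37.38 [ 0.3 -0.  -0.1] [0.5858 0.1134 0.1228]
0.12 37.63 [-0.5  1.  -0.9] [0.5858 0.1134 0.1198]
0.118 37.88 [-1.7 -0.3  4.8] [0.5862 0.1137 0.1186]
```

It slid on cleanly and made contact at the expected height. I'll release, retract and verify.

```bash
python3 - <<'E'
from h import *
ctrl.ungrasp(); ctrl.movel([.5862,.1137,.27],max_speed=.15); ctrl.pause(.3)
turret_state(); turret_state("side")
im,c,r,m,n=top_centre(C0,.148,.168,.04); print("cap top",c,r,m,n,"want z .156")
cv2.imwrite("pics/f.png",im); print(get_state()["time"],np.round(get_state()["contact_force"],1))
E
```

```text
wrist red (np.float64(162.3), array([0.5138, 0.1365, 0.1063])) deck z 0.0971 tilt 0.002 dir 150 10304
side red (np.float64(161.6), array([0.5092, 0.139 , 0.1045])) deck z 0.0954 tilt 0.002 dir 177 995
cap top [0.58567309 0.11282921] 0.02129070647060871 [0.58613884 0.11416063 0.15609362] 1281 want z .156
40.025 [0.4 0.7 0.8]
```

View pics/f.png

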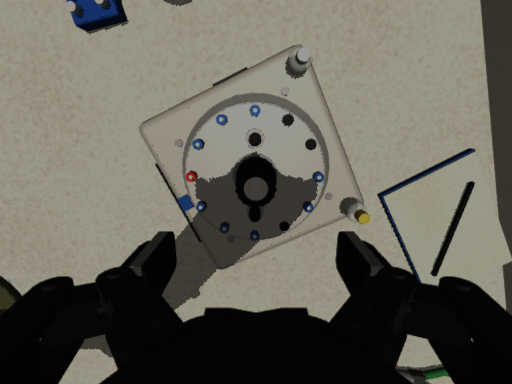

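The cap is seated at (256,185) with its top at 0.156 m, as it should be. The turret is flat, both bottles stand in place, and the gripper is clear.

```bash
python3 -c "
from h import *
print(ticket.close_job())"
```

```text
the job is handed in; nothing more can be done
None
```

The turret lies flat with its pin in the hole, the retaining cap is fully down on it and released, the bystanders were not touched, and the job was handed in at about 40 s of the 72 s limit; no verdict came back.

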